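# Sort the stripped bicycle parts into their trays

## Task

Sort the loose bicycle parts on the bench into their trays: both sprockets into the black tray, both brake shoes into the yellow tray and the pedal into the blue tray. Every part must end up lying flat on the floor of its tray, the way up it lies now (sprocket boss up, shoe stud up), none resting on another or on a tray's rim. Leave the oil bottle and the grease tub where they stand.

Things in the scene. Friction and masses are not known exactly. Their poses are not given: they have to be found in the camera images.
- black_tray: shallow open black plastic parts tray, fixed to the bench; outer 150 mm (its x) by 180 mm (its y), walls 5 mm thick and 22 mm high, inner floor 140 x 170 mm, 4 mm above the bench. Origin: centre of its underside, at bench height; z up.
- yellow_tray: shallow open yellow plastic parts tray, fixed to the bench; outer 150 mm (its x) by 180 mm (its y), walls 5 mm thick and 22 mm high, inner floor 140 x 170 mm, 4 mm above the bench. Origin: centre of its underside, at bench height; z up.
- blue_tray: shallow open blue plastic parts tray, fixed to the bench; outer 150 mm (its x) by 180 mm (its y), walls 5 mm thick and 22 mm high, inner floor 140 x 170 mm, 4 mm above the bench. Origin: centre of its underside, at bench height; z up.
- silver_sprocket: silver-coloured bicycle sprocket lying flat: a toothed ring 64 mm across the teeth and 5 mm thick (z 0 to 5), and on it a round boss 40 mm in diameter from z = 5 to z = 16 mm with a dark centre (solid, no through hole). Can be pinched by the boss, about 140 g. Origin: centre of its underside; z up out of the boss.
- brass_sprocket: brass-coloured bicycle sprocket lying flat: a toothed ring 52 mm across the teeth and 5 mm thick (z 0 to 5), and on it a round boss 34 mm in diameter from z = 5 to z = 16 mm with a dark centre (solid, no through hole). Can be pinched by the boss, about 100 g. Origin: centre of its underside; z up out of the boss.
- red_shoe: red brake shoe: a straight block 70 mm long (its x), 15 mm wide (its y), 12 mm high, lying rubber face down, with a steel washer (14 mm across), nut and 6 mm stud standing up from its middle to 32 mm above the underside. About 40 g. Origin: centre of the underside; z up along the stud.
- black_shoe: black brake shoe: a straight block 70 mm long (its x), 15 mm wide (its y), 12 mm high, lying rubber face down, with a steel washer (14 mm across), nut and 6 mm stud standing up from its middle to 32 mm above the underside. About 40 g. Origin: centre of the underside; z up along the stud.
- pedal: black bicycle pedal lying flat: body 80 mm (its x) by 56 mm (its y) by 24 mm high (its colliding shape is a full block), orange reflectors on its two long sides; a steel spindle 14 to 18 mm thick sticks out of the +x end to x = 64 mm, 12 mm above the underside. About 200 g. Origin: centre of the underside of the 80 x 56 mm body; z up.
- oil_bottle: bystander: green oil bottle, 42 mm in diameter, 110 mm tall, red cap, standing loose. Origin: centre of its underside.
- grease_tub: bystander: red grease tub with white lid, 72 mm in diameter, 55 mm tall, standing loose. Origin: centre of its underside.
There are look-alikes about, which are no part of the job. Of the things like the silver_sprocket, leave any that is pink; of the rest the larger one is meant.

How it is judged:
By the outcome, as a careful person would: the job done as asked, in the order asked, and still so for the second after the job is handed in, with the robot touching nothing.
It also fails if it takes over 106 s, if anything falls off the work surface, if the arm or the gripper's body presses on something with over 40 N, if the wrist force passes 120 N, or if a joint passes its speed limit or range.

## Robot

A 7-joint arm with a two-finger parallel gripper is mounted at the origin on the work surface. World frame = base frame: x ahead of the robot, y to its left, z up, the work surface at z = 0. Lengths are in m, angles in rad, forces in N, time in s.
With the tool pointing down it reaches from about 0.4 to 0.875 m from the base axis. Payload 6.5 kg.
Tool frame: the origin (TCP) lies midway between the tips of the shut fingers; the grasp point (between the pads) lies 19 mm behind it; z points along the fingers, y is the direction in which the jaws open and shut (so a half turn about z gives the same grasp; the last joint's range is limited). The gripper opens to 88 mm and grips with 3 to 60 N. Pads are 18 mm wide; open, the fingers measure 123 mm over their backs; the gripper's body (75 mm by 187 mm) begins 45 mm behind the grasp point.
Start: joints at [1.082, 0.536, -0.004, 1.538, 0.003, 1.067, -0.071], TCP at [0.267, -0.593, 0.239] pointing down, gripper open.
Joint ranges: [-2.7, 2.7], [-0.37, 2.16], [-1.27, 1.26], [0.24, 2.4], [-1.31, 4.45], [0.19, 1.91], [-2.76, 2.76]. Speed limits (rad/s): [2.39, 2.39, 3.14, 3.14, 3.14, 3.14, 3.14].

## Interface

Orientations are given as a unit quaternion [w, x, y, z].
In Python, from station import env, camera, camera_info gives the robot as it stands.
- The arm moves only by the tool apply_moves, never from a script. Its argument "moves" is a list of rows, each a list of 3 entries, a list of its own where there are three numbers: the turn, a rotation vector about the tool's x, y, z in rad, then the shift along the tool's x, y, z in mm, then the closure, from -1 (fully open) to 1 (shut). In form: [[[wx, wy, wz], [tx, ty, tz], jaw], ...]. A call has 1 to 10 rows; each row is the pose to reach, as a shift and turn from the pose measured when the call began, along the tool's axes at that moment; what a row does not reach only later rows make up. A row lasts 1/10 s, in which the tool goes at most 50 mm and 8.59 degrees, less where a joint would pass 70% of its speed; a pose out of reach is approached as far as the arm can. A call with a gripper value outside its range is refused whole. The fingers move at their own pace and stop on an object; "force" is the grip in N (left out, the last holds). Time passes only in rows, so rows that repeat a pose let the fingers close. It gives the time, the measured TCP pose, the force and the opening at its end, in the units of the state.
- env.get_state(): the state, without advancing time (a new reading comes with each control period).
- camera(name): name is "side" or "top"; returns (picture, depth): 384x512x3 uint8, red, green, blue; 384x512 float32, m along the optical axis (not along the pixel's ray), 0 where there is no reading.
- camera_info(name): a dict with "fx", "fy", "cx", "cy" (pixels), "world_from_camera" (4x4, takes a point from camera to world coordinates). Camera axes: x right, y up, looking along -z (the intrinsics and any distortion apply to the point x, -y, -z); pixel columns grow to the right and rows downward; lengths in m; the calibration is good to about 2 mm. A picture is of the moment at which its call begins. camera_info takes no time and is no camera call.
- env.close_job(): hands the job in, once; it reports no verdict.
The state is a dict: "time": time; "joint_positions": joint angles; "joint_vel": joint speeds; "effort": joint torques, N m; "ee_pos": TCP position; "eef_rot": TCP orientation; "ft_force": force on the tool from outside, world axes, zero at the start; "torque": the same for the moment, N m; "finger_gap": opening from 0.0 (shut) to 1.0 (fully open).
Only numpy, scipy, OpenCV 4.12 (cv2) and the standard library are available. Lean on these libraries where they do the work, as an engineer would, in place of code of your own. Each camera call takes 0.05 s, during which the arm holds its last target. There are 200 camera calls.

## Working session

There is one attempt and no reset: what is moved stays moved. The work goes in short steps, Python scripts to look and compute and a tool call to move; the robot and the scene stay as the last step left them, time stands still between calls to the robot, and variables do not carry over. Pictures are saved under pics/ and viewed, about 12 in all and at most 16, crops included, and the job is handed in when it is done.

Besides the shell and the picture viewer there is one more tool, called by a JSON object that holds its "name" and its "arguments". apply_moves: Moves the arm, as the interface text tells. Its arguments: {"type":"object","properties":{"moves":{"type":"array","items":{"type":"array"}},"force":{"type":"number"}},"required":["moves"]}

```bash
mkdir -p pics; ls; python3 - <<'E'
from station import env,camera,camera_info
import cv2,numpy as np
s=env.get_state();print(s)
for n in("top","side"):
    p,d=camera(n);np.savez(f"{n}0.npz",p=p,d=d);cv2.imwrite(f"pics/{n}0.png",cv2.resize(p[...,::-1],(800,600),interpolation=cv2.INTER_CUBIC))
    i=camera_info(n);print(n,{k:(np.round(v,4).tolist() if not isinstance(v,str) else v) for k,v in i.items()})
E
```

```text
pics
{'time': 0.0, 'joint_positions': array([ 1.08184091,  0.53717552, -0.00441004,  1.53887474,  0.00262752,
        1.06724951, -0.07120747]), 'joint_vel': array([-3.33945043e-04, -2.66271066e-04, -1.34859160e-04,  7.32852917e-04,
       -5.64341372e-05,  8.32484611e-04, -7.94826412e-04]), 'effort': array([ 4.07136349e-04, -5.70975208e+01,  9.90990177e-01, -2.51601273e+01,
       -5.61360398e-02,  1.79792382e-02,  1.41410346e-04]), 'ee_pos': array([ 0.26639229, -0.59224101,  0.23783264]), 'eef_rot': array([-8.11034186e-04,  9.77736853e-01,  2.09833079e-01, -2.57669556e-04]), 'ft_force': array([ 0.93604672, -0.85041566, -0.21198285]), 'torque': array([ 0.00337811, -0.04783325, -0.03393634]), 'finger_gap': 0.9975521529005299}
top {'fx': 393.8816, 'fy': 393.8816, 'cx': 255.084, 'cy': 193.8917, 'world_from_camera': [[-0.1723, 0.9628, -0.2081, 0.2508], [-0.985, -0.1696, 0.0309, 0.0245], [-0.0055, 0.2103, 0.9776, 1.2007], [0.0, 0.0, 0.0, 1.0]]}
side {'fx': 431.2796, 'fy': 431.2796, 'cx': 252.701, 'cy': 191.5392, 'world_from_camera': [[0.9804, 0.1368, -0.142, 0.2996], [-0.1968, 0.7237, -0.6615, -0.9227], [0.0123, 0.6764, 0.7364, 1.0778], [0.0, 0.0, 0.0, 1.0]]}
```

View pics/top0.png

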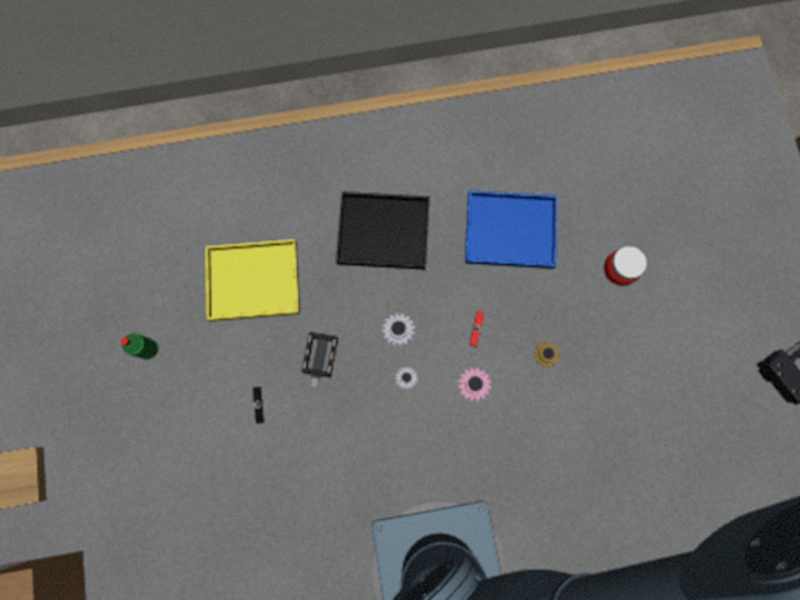

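View pics/side0.png

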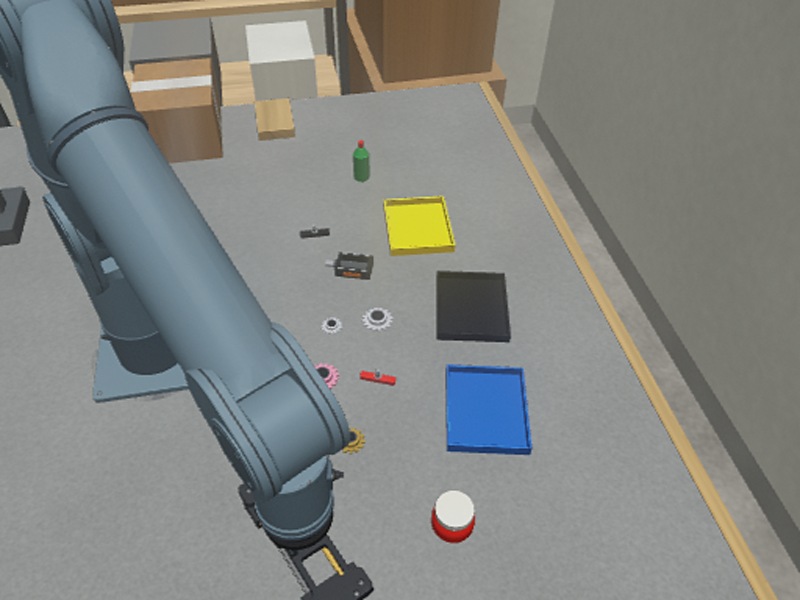

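The top view (800x600) shows:
- **Trays:** yellow (252,280), black (384,231), blue (512,229).
- **Parts:** silver sprocket (399,329), brass (547,354), red shoe (477,329), black shoe (258,405). The pedal is at (320,355) with its spindle pointing down towards (315,382).
- **Leave alone:** small silver (406,378), pink (475,384), oil bottle and grease tub.

Next I'll enlarge this area.

```bash
cat > h.py <<'E'
import numpy as np,cv2
from station import env,camera,camera_info
from scipy.spatial.transform import Rotation as R
def px2w(n,u,v,z):
    i=camera_info(n);T=i["world_from_camera"];T=np.array(T)
    d=T[:3,:3]@np.array([(u-i["cx"])/i["fx"],-(v-i["cy"])/i["fy"],-1.]);o=T[:3,3]
    return o+d*(z-o[2])/d[2]
def grab(n,box,s,name):
    p,d=camera(n);x0,y0,x1,y1=box
    cv2.imwrite(f"pics/{name}.png",cv2.resize(p[y0:y1,x0:x1,::-1],None,fx=s,fy=s,interpolation=cv2.INTER_CUBIC));return p,d
def pose():
    s=env.get_state();w,x,y,z=s["eef_rot"];return s["ee_pos"],R.from_quat([x,y,z,w]),s
E
python3 - <<'E'
from h import *
print({k:v for k,v in camera_info("top").items() if k not in("world_from_camera",)})
a=np.load("top0.npz");p,d=a["p"],a["d"]
cv2.imwrite("pics/c1.png",cv2.resize(p[185:275,150:360,::-1],None,fx=3.8,fy=3.8,interpolation=cv2.INTER_CUBIC))
hsv=cv2.cvtColor(p,cv2.COLOR_RGB2HSV)
def cc(m,box,z,n):
    x0,y0,x1,y1=box;mm=np.zeros_like(m);mm[y0:y1,x0:x1]=m[y0:y1,x0:x1]
    pts=np.argwhere(mm)[:,::-1].astype(float)
    W=np.array([px2w("top",u,v,z)[:2] for u,v in pts]).astype(np.float32);r=cv2.minAreaRect(W*1000)
    print(n,len(pts),"mean",W.mean(0).round(4),"rect",np.round(r[0],1),np.round(r[1],1),round(r[2],1), "depth-z",)
H,S,V=[hsv[...,k].astype(int) for k in range(3)]
cc((H>20)&(H<35)&(S>120)&(V>120),(125,145,200,210),.022,"yellow")
cc((H>105)&(H<125)&(S>120),(290,115,365,180),.022,"blue")
cc((V<45),(210,115,280,178),.022,"black")
cc((S>150)&((H<8)|(H>172)),(295,195,315,225),.012,"red")
cc((S>90)&(H>10)&(H<30),(335,212,365,240),.008,"brass")
cc((V>125)&(S<50),(240,195,270,225),.008,"silver")
cc((V<60),(155,240,175,275),.012,"blackshoe")
cc((V<62),(185,205,222,246),.024,"pedal")
E
```

```text
{'fx': 393.88157453709977, 'fy': 393.88157453709977, 'cx': 255.0839911981544, 'cy': 193.8917357565379}
yellow 2682 mean [0.5987 0.2651] rect [600.6 265.7] [180.2 150.6] 84.8 depth-zTraceback (most recent call last):
  File "<stdin>", line 13, in <module>
  File "<stdin>", line 9, in cc
  File "h.py", line 5, in px2w
    i=camera_info(n);T=i["world_from_camera"];T=np.array(T)
ValueError: time passes only in moves, steps and waits
```

View pics/c1.png

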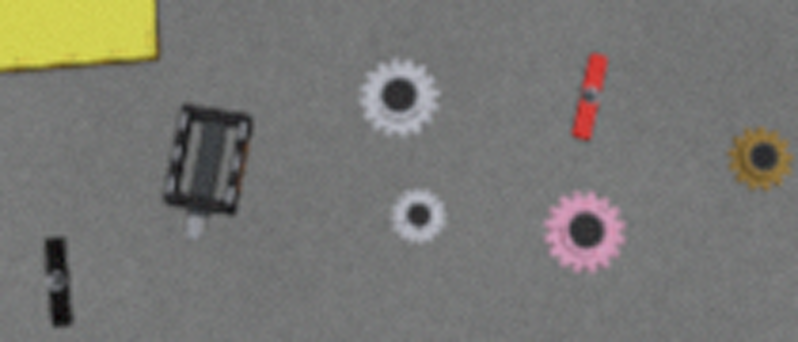

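The crop (3.8x, offset 150,185) shows the silver sprocket boss at (400,95), brass boss at (764,156), red shoe from (596,56) to (583,138), black shoe from (55,240) to (62,325). The pedal body centre is about (209,160), with the spindle pointing down at (196,225).

```bash
sed -i 's/^def px2w/_c={}\ndef px2w/; s/i=camera_info(n);T=i\["world_from_camera"\];T=np.array(T)/i=_c.get(n) or _c.setdefault(n,camera_info(n));T=np.array(i["world_from_camera"])/' h.py
python3 - <<'E'
from h import *
a=np.load("top0.npz");p,d=a["p"],a["d"]
H,S,V=[cv2.cvtColor(p,cv2.COLOR_RGB2HSV)[...,k].astype(int) for k in range(3)]
i=camera_info("top");T=np.array(i["world_from_camera"])
vv,uu=np.mgrid[:384,:512];C=np.stack([(uu-i["cx"])/i["fx"]*d,-(vv-i["cy"])/i["fy"]*d,-d],-1);Wd=C@T[:3,:3].T+T[:3,3]
def cc(m,box,z,n):
    x0,y0,x1,y1=box;mm=np.zeros_like(m);mm[y0:y1,x0:x1]=m[y0:y1,x0:x1]
    pts=np.argwhere(mm)[:,::-1].astype(float)
    W=np.array([px2w("top",u,v,z)[:2] for u,v in pts]).astype(np.float32);r=cv2.minAreaRect(W*1000)
    print(n,len(pts),"mean",W.mean(0).round(4),"rect",np.round(r[0],1),np.round(r[1],1),round(r[2],1),"z",np.round(np.percentile(Wd[mm][:,2],[5,50,95]),4))
cc((H>20)&(H<35)&(S>120)&(V>120),(125,145,200,210),.022,"yellow")
cc((H>105)&(H<125)&(S>120),(290,115,365,180),.022,"blue")
cc((V<45),(210,115,280,178),.022,"black")
cc((S>150)&((H<8)|(H>172)),(295,195,315,225),.012,"red")
cc((S>90)&(H>10)&(H<30),(335,212,365,240),.008,"brass")
cc((V>125)&(S<50),(240,195,270,225),.005,"silver")
cc((V<60),(245,200,266,220),.016,"silverhub")
cc((V<60),(340,215,362,237),.016,"brasshub")
cc((V<60),(155,240,175,275),.012,"blackshoe")
cc((V<62),(185,205,222,246),.024,"pedal")
for n,x,y,z in[("silverboss",400,95,.016),("brassboss",764,156,.016),("red a",597,55,.012),("red b",582,138,.012),("redstud",591,95,.032),("blk a",55,239,.012),("blk b",62,325,.012),("blkstud",56,281,.032),
 ("ped TL",183,108,.024),("ped TR",251,117,.024),("ped BR",234,212,.024),("ped BL",166,203,.024),("spind end",195,236,.012)]:
    print(n,px2w("top",150+(x+.5)/3.8-.5,185+(y+.5)/3.8-.5,z).round(4))
print("bench",Wd[250,300])
E
```

```text
yellow 2682 mean [0.5987 0.2651] rect [600.6 265.7] [180.2 150.6] 84.8 z [0.     0.0043 0.0222]
blue 2650 mean [ 0.6131 -0.2613] rect [ 613.8 -262. ] [180.5 153. ] 76.5 z [-0.0003  0.0041  0.0214]
black 2017 mean [ 0.6623 -0.0045] rect [655.6  -6.4] [174.2 151.1] 76.5 z [-0.0003  0.0041  0.0199]
red 71 mean [ 0.427  -0.1536] rect [ 427.4 -153.9] [12.6 66.5] 66.2 z [0.006  0.0108 0.0142]
brass 146 mean [ 0.3551 -0.2781] rect [ 354.5 -279. ] [47.3 46.7] 63.7 z [0.     0.0066 0.0172]
silver 295 mean [ 0.4542 -0.0028] rect [458.7   3.5] [82.9 65.8] 65.7 z [-0.0025  0.0048  0.0172]
silverhub 34 mean [ 0.4549 -0.0031] rect [455.2  -2.9] [17.4 17.4] 34.7 z [0.0134 0.016  0.0208]
brasshub 28 mean [ 0.3559 -0.2798] rect [ 355.3 -279.7] [14.6 15.4] 33.8 z [0.0137 0.017  0.0188]
blackshoe 85 mean [0.3549 0.2859] rect [355. 286.] [13.7 66.8] 88.1 z [0.0076 0.012  0.0169]
pedal 175 mean [0.428  0.1567] rect [428.  155.2] [55.8 79.7] 70.0 z [0.0134 0.022  0.0264]
silverboss [ 0.4546 -0.004   0.016 ]
brassboss [ 0.3561 -0.2805  0.016 ]
red a [ 0.46   -0.1668  0.012 ]
red b [ 0.3957 -0.1415  0.012 ]
redstud [ 0.4257 -0.1525  0.032 ]
blk a [0.3889 0.2843 0.012 ]
blk b [0.3216 0.2872 0.012 ]
blkstud [0.3544 0.2832 0.032 ]
ped TL [0.4728 0.1682 0.024 ]
ped TR [0.4563 0.1159 0.024 ]
ped BR [0.3841 0.1405 0.024 ]
ped BL [0.4003 0.1921 0.024 ]
spind end [0.3721 0.1749 0.012 ]
bench [ 0.31105409 -0.11562487  0.01496634]
```

Measured sizes agree with the given ones: trays 180x150, pedal 80x56, shoes 67 long. The measured heights agree too. Next a helper to work out the moves.

```bash
cat > t.py <<'E'
# t.py x y z(mm) jawdeg : shift/turn in tool axes from the measured pose
import sys
from h import *
def go(x,y,z,j):
    p,r,s=pose()
    def tgt(j):
        a=np.radians(j);ty=np.array([np.cos(a),np.sin(a),0]);tz=np.array([0,0,-1.]);return R.from_matrix(np.c_[np.cross(ty,tz),ty,tz])
    w=min(((r.inv()*tgt(k)).as_rotvec() for k in(j,j+180)),key=np.linalg.norm)
    print("turn",w.round(3),"shift",r.inv().apply(np.array([x,y,z])-p*1000).round(1),"| tcp",(p*1000).round(1),"t",round(s["time"],2),"gap",round(s["finger_gap"]*88,1),"F",s["ft_force"].round(1),"j7",s["joint_positions"][6].round(2))
if __name__=="__main__":
    v=list(map(float,sys.argv[1:]))
    for k in range(0,len(v),4): go(*v[k:k+4])
E
python3 - <<'E'
from h import *
print("bottle",px2w("top",155*.64,350*.64,0),"tub",px2w("top",625*.64,272*.64,0),"small silver",px2w("top",406*.64,378*.64,.016),"pink",px2w("top",475*.64,384*.64,.016))
for n,c in(("black",[(342,193),(429,197),(425,269),(337,266)]),("blue",[(468,192),(557,196),(556,268),(466,265)])):
    q=np.array([px2w("top",u*.64,v*.64,.022)[:2] for u,v in c]);print(n,q.round(3).tolist(),q.mean(0))
E
python3 t.py 455 -3.5 100 -13.5
```

```text
bottle [0.49617373 0.47476669 0.        ] tub [ 0.49002068 -0.473481    0.        ] small silver [ 0.35535872 -0.00170258  0.016     ] pink [ 0.32127864 -0.12974     0.016     ]
black [[0.747, 0.061], [0.708, -0.112], [0.56, -0.076], [0.597, 0.095]] [ 0.6531483  -0.00805879]
blue [[0.705, -0.192], [0.665, -0.368], [0.517, -0.332], [0.554, -0.158]] [ 0.61028428 -0.26253818]
turn [-0.001 -0.001 -0.912] shift [ 413.6 -459.3  138.6] | tcp [ 266.5 -592.3  238. ] t 0.1 gap 87.9 F [-0.2  0.2  0.2] j7 -0.07
```

{"name": "apply_moves", "arguments": {"moves": [[[0,0,-0.91],[414,-459,80],-0.4],[[0,0,-0.91],[414,-459,80],-0.4],[[0,0,-0.91],[414,-459,80],-0.4],[[0,0,-0.91],[414,-459,80],-0.4],[[0,0,-0.91],[414,-459,80],-0.4],[[0,0,-0.91],[414,-459,80],-0.4],[[0,0,-0.91],[414,-459,80],-0.4],[[0,0,-0.91],[414,-459,80],-0.4],[[0,0,-0.91],[414,-459,80],-0.4],[[0,0,-0.91],[414,-459,80],-0.4]], "force": 30}}

```text
time: 1.1
ee_pos: [0.4182, -0.1188, 0.1743]
eef_rot: [-0.001, 0.786, 0.618, 0.0]
ft_force: [0.1, -1.0, -0.2]
finger_gap: 0.703
```

```bash
python3 t.py 455 -3.5 50 -13.5
```

```text
turn [-0.001 -0.001 -0.003] shift [120.6   8.7 124.4] | tcp [ 418.2 -118.8  174.3] t 1.1 gap 61.8 F [ 0.1 -1.  -0.2] j7 -0.22
```

{"name": "apply_moves", "arguments": {"moves": [[[0,0,0],[120.6,8.7,60],-0.4],[[0,0,0],[120.6,8.7,80],-0.4],[[0,0,0],[120.6,8.7,110],-0.4],[[0,0,0],[120.6,8.7,124],-0.4],[[0,0,0],[120.6,8.7,124],-0.4],[[0,0,0],[120.6,8.7,124],-0.4]]}}

```text
time: 1.7
ee_pos: [0.4545, -0.004, 0.0505]
eef_rot: [-0.001, 0.786, 0.618, -0.001]
ft_force: [-0.4, -0.4, 0.4]
finger_gap: 0.7
```

```bash
python3 t.py 455 -3.5 7 -13.5; python3 -c "
from h import *
grab('side',(180,150,300,250),6,'s1')"
```

```text
turn [-0.002 -0.    -0.003] shift [ 0.6  0.4 43.5] | tcp [454.5  -4.   50.5] t 1.7 gap 61.6 F [-0.4 -0.4  0.4] j7 -0.66
```

View pics/s1.png

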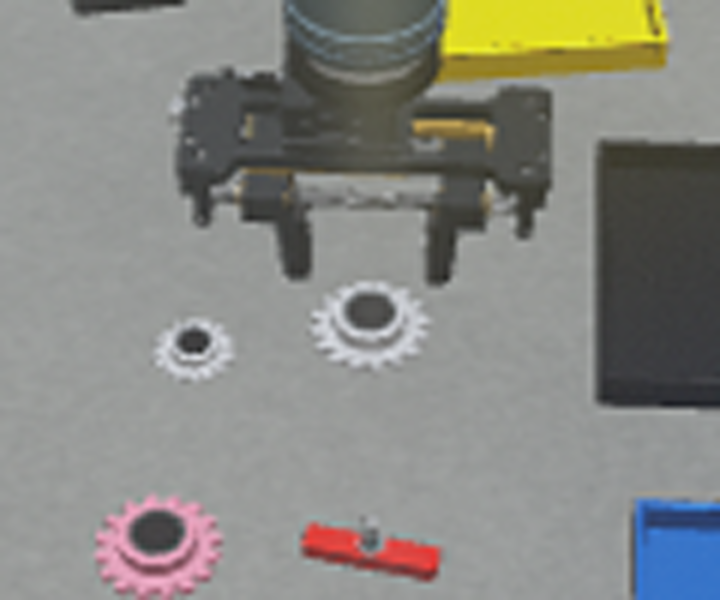

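Side view: the open fingers at (293,275) and (437,280) sit evenly either side of the silver sprocket boss at (370,310). I'm going down to grip.

{"name": "apply_moves", "arguments": {"moves": [[[0,0,0],[0.5,0.5,22],-0.4],[[0,0,0],[0.5,0.5,38],-0.4],[[0,0,0],[0.5,0.5,43],-0.4],[[0,0,0],[0.5,0.5,43],-0.4],[[0,0,0],[0.5,0.5,43],1],[[0,0,0],[0.5,0.5,43],1],[[0,0,0],[0.5,0.5,43],1],[[0,0,0],[0.5,0.5,43],1],[[0,0,0],[0.5,0.5,43],1]], "force": 35}}

```text
time: 2.65
ee_pos: [0.4563, -0.0042, 0.009]
eef_rot: [0.0, 0.787, 0.618, 0.0]
ft_force: [-0.2, -0.9, 7.2]
finger_gap: 0.441
```

```bash
python3 t.py 455 -3.5 80 -13.5
```

```text
turn [ 0.001 -0.    -0.004] shift [  0.4  -1.4 -71. ] | tcp [456.3  -4.2   9. ] t 2.65 gap 38.8 F [-0.2 -0.9  7.2] j7 -0.71
```

{"name": "apply_moves", "arguments": {"moves": [[[0,0,0],[0,0,-15],1],[[0,0,0],[0,0,-40],1],[[0,0,0],[0,0,-70],1],[[0,0,0],[0,0,-70],1],[[0,0,0],[0,0,-70],1]]}}

```text
time: 3.15
ee_pos: [0.4564, -0.0044, 0.0791]
eef_rot: [0.0, 0.787, 0.617, 0.001]
ft_force: [-0.2, -0.3, -1.7]
finger_gap: 0.435
```

```bash
python3 t.py 663 30 75 -13 663 30 20 -13; python3 -c "
from h import *
grab('side',(180,110,330,230),5,'s2')"
```

```text
turn [ 0.002 -0.    -0.013] shift [ 82.6 192.5   4.4] | tcp [456.4  -4.4  79.1] t 3.15 gap 38.3 F [-0.2 -0.3 -1.7] j7 -0.63
turn [ 0.002 -0.    -0.013] shift [ 82.5 192.4  59.4] | tcp [456.4  -4.4  79.1] t 3.15 gap 38.3 F [-0.2 -0.3 -1.7] j7 -0.63
```

View pics/s2.png

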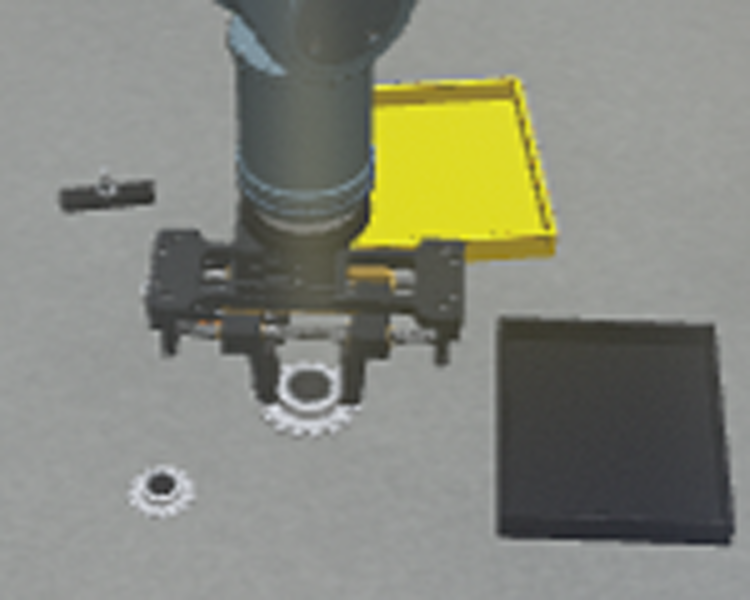

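The side view shows the silver sprocket level in the fingers at (310,395), clear of the bench. On to the black tray.

{"name": "apply_moves", "arguments": {"moves": [[[0,0,0],[82.5,192.5,0],1],[[0,0,0],[82.5,192.5,0],1],[[0,0,0],[82.5,192.5,0],1],[[0,0,0],[82.5,192.5,0],1],[[0,0,0],[82.5,192.5,10],1],[[0,0,0],[82.5,192.5,35],1],[[0,0,0],[82.5,192.5,55],1],[[0,0,0],[82.5,192.5,55],1],[[0,0,0],[82.5,192.5,55],1]]}}

```text
time: 4.1
ee_pos: [0.6611, 0.03, 0.0222]
eef_rot: [-0.001, 0.787, 0.618, -0.001]
ft_force: [0.0, 0.2, -0.8]
finger_gap: 0.434
```

```bash
python3 t.py 663 30 13 -13
```

```text
turn [-0.003  0.001 -0.013] shift [0.5 1.9 9.2] | tcp [661.1  30.   22.2] t 4.1 gap 38.2 F [ 0.   0.2 -0.8] j7 -0.61
```

Lower it, release to a 60 mm opening and lift away.

{"name": "apply_moves", "arguments": {"moves": [[[0,0,0],[0,0,5],1],[[0,0,0],[0,0,9],1],[[0,0,0],[0,0,9.5],1],[[0,0,0],[0,0,9.5],-0.4],[[0,0,0],[0,0,9.5],-0.4],[[0,0,0],[0,0,9.5],-0.4],[[0,0,0],[0,0,0],-0.4],[[0,0,0],[0,0,-40],-0.4],[[0,0,0],[0,0,-65],-0.4],[[0,0,0],[0,0,-65],-0.4]]}}

```text
time: 5.1
ee_pos: [0.6644, 0.0305, 0.0922]
eef_rot: [0.001, 0.787, 0.617, 0.002]
ft_force: [0.8, -0.3, 1.2]
finger_gap: 0.699
```

```bash
python3 t.py 355.5 -280 90 -35 355.5 -280 45 -35;  python3 -c "
from h import *
grab('top',(190,110,370,245),4.4,'t2')"
```

```text
turn [ 0.004 -0.003  0.371] shift [-374.9 -226.3    0.5] | tcp [664.4  30.5  92.2] t 5.1 gap 61.5 F [ 0.8 -0.3  1.2] j7 -0.59
turn [ 0.004 -0.003  0.371] shift [-375.  -226.5   45.5] | tcp [664.4  30.5  92.2] t 5.1 gap 61.5 F [ 0.8 -0.3  1.2] j7 -0.59
```

View pics/t2.png

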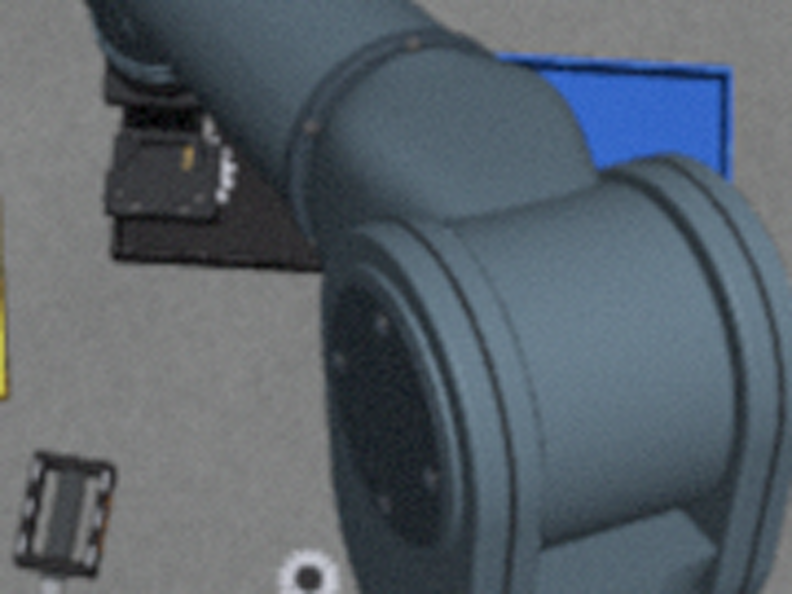

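The arm hides most of the scene, but the silver teeth at (225,170) lie inside the black tray. On to the brass sprocket.

{"name": "apply_moves", "arguments": {"moves": [[[0,0,0.37],[-375,-226,0],-0.4],[[0,0,0.37],[-375,-226,0],-0.4],[[0,0,0.37],[-375,-226,0],-0.4],[[0,0,0.37],[-375,-226,0],-0.4],[[0,0,0.37],[-375,-226,0],-0.4],[[0,0,0.37],[-375,-226,0],-0.4],[[0,0,0.37],[-375,-226,0],-0.4],[[0,0,0.37],[-375,-226,0],-0.4],[[0,0,0.37],[-375,-226,20],-0.4],[[0,0,0.37],[-375,-226,40],-0.4]]}}

```text
time: 6.15
ee_pos: [0.3493, -0.2847, 0.0486]
eef_rot: [0.0, 0.889, 0.458, -0.001]
ft_force: [0.2, -0.1, -0.0]
finger_gap: 0.702
```

```bash
python3 t.py 355.5 -280 45 -35 355.5 -280 7.5 -35
```

```text
turn [-0.     0.002 -0.008] shift [7.4 2.3 3.6] | tcp [ 349.3 -284.7   48.6] t 6.15 gap 61.7 F [ 0.2 -0.1 -0. ] j7 -0.29
turn [-0.     0.002 -0.008] shift [ 7.5  2.3 41.1] | tcp [ 349.3 -284.7   48.6] t 6.15 gap 61.7 F [ 0.2 -0.1 -0. ] j7 -0.29
```

{"name": "apply_moves", "arguments": {"moves": [[[0,0,0],[7.5,2.3,5],-0.4],[[0,0,0],[7.5,2.3,5],-0.4],[[0,0,0],[7.5,2.3,5],-0.4]]}}

```text
time: 6.45
ee_pos: [0.3566, -0.279, 0.0438]
eef_rot: [0.0, 0.888, 0.459, -0.001]
ft_force: [-0.1, -0.0, 0.9]
finger_gap: 0.697
```

```bash
python3 t.py 355.5 -280 7.5 -35;  python3 -c "
from h import *
grab('side',(160,210,290,320),5.4,'s3')"
```

```text
turn [-0.     0.002 -0.005] shift [-1.4 -0.3 36.3] | tcp [ 356.6 -279.    43.8] t 6.45 gap 61.4 F [-0.1 -0.   0.9] j7 -0.31
```

View pics/s3.png

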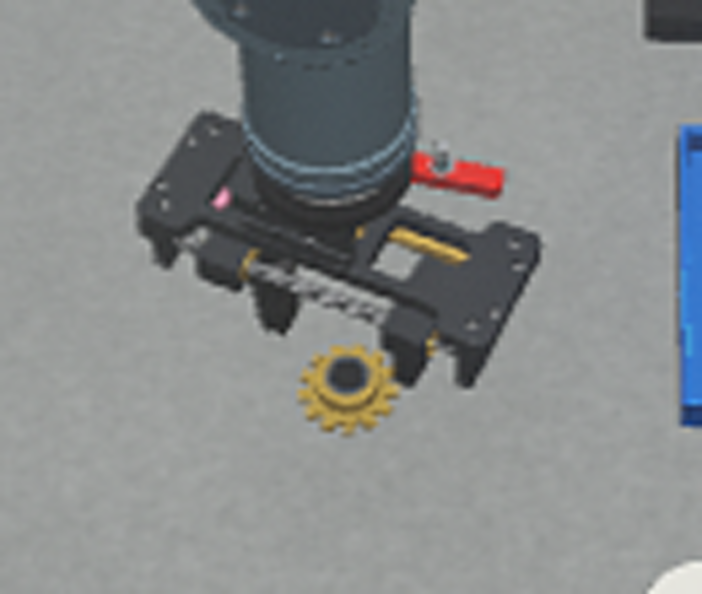

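The fingers at (275,325) and (405,375) straddle the brass boss at (347,375). Going down to grip.

{"name": "apply_moves", "arguments": {"moves": [[[0,0,0],[-1,0,18],-0.4],[[0,0,0],[-1,0,31],-0.4],[[0,0,0],[-1,0,36],-0.4],[[0,0,0],[-1,0,36],-0.4],[[0,0,0],[-1,0,36],1],[[0,0,0],[-1,0,36],1],[[0,0,0],[-1,0,36],1],[[0,0,0],[-1,0,36],1],[[0,0,0],[-1,0,36],1],[[0,0,0],[-1,0,36],1]]}}

```text
time: 7.5
ee_pos: [0.3563, -0.2803, 0.0083]
eef_rot: [0.001, 0.888, 0.459, -0.001]
ft_force: [-0.0, 0.1, 4.9]
finger_gap: 0.369
```

{"name": "apply_moves", "arguments": {"moves": [[[0,0,0],[0,0,-15],1],[[0,0,0],[0,0,-40],1],[[0,0,0],[0,0,-70],1],[[0,0,0],[0,0,-70],1],[[0,0,0],[0,0,-70],1]]}}

```text
time: 8.0
ee_pos: [0.3563, -0.2803, 0.0784]
eef_rot: [0.001, 0.888, 0.459, -0.0]
ft_force: [-0.2, 0.4, -1.6]
finger_gap: 0.367
```

```bash
python3 t.py 646 -48 75 -13
```

```text
turn [ 0.002  0.002 -0.39 ] shift [357.1 102.    2.9] | tcp [ 356.3 -280.3   78.4] t 8.0 gap 32.3 F [-0.2  0.4 -1.6] j7 -0.28
```

{"name": "apply_moves", "arguments": {"moves": [[[0,0,-0.39],[357,102,0],1],[[0,0,-0.39],[357,102,0],1],[[0,0,-0.39],[357,102,0],1],[[0,0,-0.39],[357,102,0],1],[[0,0,-0.39],[357,102,0],1],[[0,0,-0.39],[357,102,0],1],[[0,0,-0.39],[357,102,0],1],[[0,0,-0.39],[357,102,0],1],[[0,0,-0.39],[357,102,0],1],[[0,0,-0.39],[357,102,0],1]]}}

```text
time: 9.0
ee_pos: [0.6444, -0.0483, 0.0758]
eef_rot: [0.0, 0.782, 0.623, -0.002]
ft_force: [0.0, -0.1, -1.5]
finger_gap: 0.371
```

```bash
python3 t.py 646 -48 12.5 -13;python3 -c "
from h import *
grab('side',(220,130,370,250),5,'s4')"
```

```text
turn [-0.002  0.004  0.001] shift [ 0.9  1.6 63.3] | tcp [644.4 -48.3  75.8] t 9.0 gap 32.6 F [ 0.  -0.1 -1.5] j7 -0.48
```

View pics/s4.png

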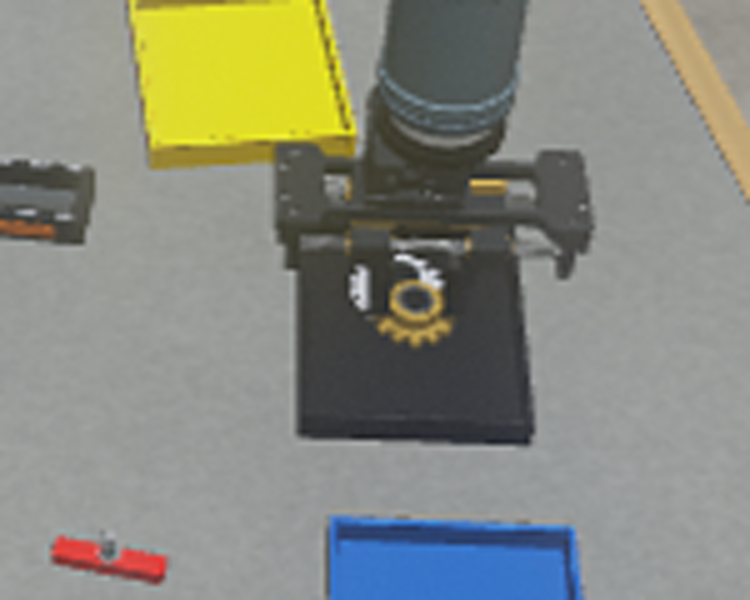

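The brass sprocket at (415,310) is level in the fingers above the front half of the black tray. The silver one lies behind it near (400,280), inside the tray.

{"name": "apply_moves", "arguments": {"moves": [[[0,0,0],[1,1.5,30],1],[[0,0,0],[1,1.5,52],1],[[0,0,0],[1,1.5,60],1],[[0,0,0],[1,1.5,62.5],1],[[0,0,0],[1,1.5,63],1],[[0,0,0],[1,1.5,63],-0.3],[[0,0,0],[1,1.5,63],-0.3],[[0,0,0],[1,1.5,63],-0.3],[[0,0,0],[1,1.5,45],-0.3],[[0,0,0],[1,1.5,0],-0.3]]}}

```text
time: 10.05
ee_pos: [0.643, -0.0487, 0.0745]
eef_rot: [-0.002, 0.783, 0.622, -0.005]
ft_force: [1.0, 0.3, 1.1]
finger_gap: 0.651
```

```bash
python3 t.py 427 -154 80 68.5
```

```text
turn [-1.100e-02 -1.000e-03 -1.423e+00] shift [-151.2 -186.8   -3. ] | tcp [643.  -48.7  74.5] t 10.05 gap 57.3 F [1.  0.3 1.1] j7 -0.48
```

{"name": "apply_moves", "arguments": {"moves": [[[0,0,-0.2],[0,0,-20],-0.3],[[0,0,-1.42],[-151,-187,-20],-0.3],[[0,0,-1.42],[-151,-187,-20],-0.3],[[0,0,-1.42],[-151,-187,-20],-0.3],[[0,0,-1.42],[-151,-187,-20],-0.3],[[0,0,-1.42],[-151,-187,-10],-0.3],[[0,0,-1.42],[-151,-187,0],-0.3],[[0,0,-1.42],[-151,-187,10],-0.3],[[0,0,-1.42],[-151,-187,10],-0.3],[[0,0,-1.42],[-151,-187,10],-0.3]]}}

```text
time: 11.05
ee_pos: [0.4271, -0.1544, 0.0679]
eef_rot: [-0.004, 0.186, 0.983, -0.003]
ft_force: [-0.0, -0.2, -0.1]
finger_gap: 0.649
```

```bash
python3 t.py 427 -154 45 68.5 427 -154 4 68.5
```

```text
turn [-0.008 -0.006  0.002] shift [ 0.1  0.5 22.9] | tcp [ 427.1 -154.4   67.9] t 11.05 gap 57.1 F [-0.  -0.2 -0.1] j7 0.85
turn [-0.008 -0.006  0.002] shift [-0.2  0.9 63.9] | tcp [ 427.1 -154.4   67.9] t 11.05 gap 57.1 F [-0.  -0.2 -0.1] j7 0.85
```

{"name": "apply_moves", "arguments": {"moves": [[[-0.008,-0.006,0],[0,0.9,30],-0.3],[[-0.008,-0.006,0],[0,0.9,50],-0.3],[[-0.008,-0.006,0],[0,0.9,61],-0.3],[[-0.008,-0.006,0],[0,0.9,64],-0.3],[[-0.008,-0.006,0],[0,0.9,64],1],[[-0.008,-0.006,0],[0,0.9,64],1],[[-0.008,-0.006,0],[0,0.9,64],1],[[-0.008,-0.006,0],[0,0.9,64],1],[[-0.008,-0.006,0],[0,0.9,64],1],[[-0.008,-0.006,0],[0,0.9,64],1]], "force": 25}}

```text
time: 12.05
ee_pos: [0.427, -0.154, 0.0041]
eef_rot: [0.0, 0.186, 0.983, 0.0]
ft_force: [0.2, -0.6, 2.5]
finger_gap: 0.164
```

{"name": "apply_moves", "arguments": {"moves": [[[0,0,0],[0,0,0],1],[[0,0,0],[0,0,-15],1],[[0,0,0],[0,0,-40],1],[[0,0,0],[0,0,-75],1],[[0,0,0],[0,0,-75],1]]}}

```text
time: 12.55
ee_pos: [0.4291, -0.1545, 0.082]
eef_rot: [0.003, 0.186, 0.983, -0.0]
ft_force: [0.2, 0.2, -0.2]
finger_gap: 0.166
```

```bash
python3 t.py 603 225 80 85;python3 -c "
from h import *
grab('side',(180,130,330,250),5,'s5')"
```

```text
turn [-0.001  0.005 -0.286] shift [-23.4 416.8   2.2] | tcp [ 429.1 -154.5   82. ] t 12.55 gap 14.6 F [ 0.2  0.2 -0.2] j7 0.87
```

View pics/s5.png

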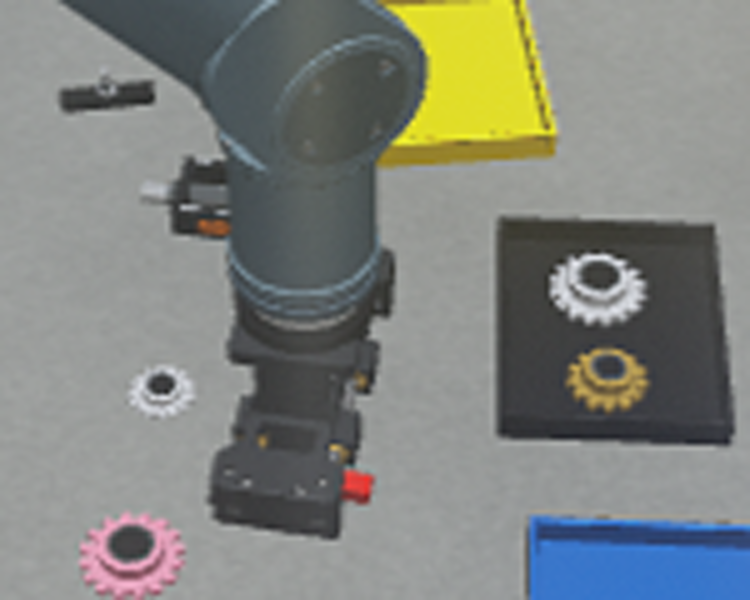

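Side view: both sprockets lie flat in the black tray at (598,285) and (607,378), well apart. The red shoe has been lifted. It goes to the near half of the yellow tray.

{"name": "apply_moves", "arguments": {"moves": [[[0,0,-0.29],[-18,415,0],1],[[0,0,-0.29],[-18,415,0],1],[[0,0,-0.29],[-18,415,0],1],[[0,0,-0.29],[-18,415,0],1],[[0,0,-0.29],[-18,415,0],1],[[0,0,-0.29],[-18,415,0],1],[[0,0,-0.29],[-18,415,0],1],[[0,0,-0.29],[-18,415,0],1],[[0,0,-0.29],[-18,415,0],1],[[0,0,-0.29],[-18,415,0],1]]}}

```text
time: 13.6
ee_pos: [0.5956, 0.2288, 0.0789]
eef_rot: [0.001, 0.04, 0.999, 0.0]
ft_force: [-0.8, -0.5, -0.2]
finger_gap: 0.163
```

```bash
python3 t.py 597 225 8 85
```

```text
turn [0.    0.002 0.007] shift [-1.6 -3.7 70.9] | tcp [595.6 228.8  78.9] t 13.6 gap 14.3 F [-0.8 -0.5 -0.2] j7 0.55
```

{"name": "apply_moves", "arguments": {"moves": [[[0,0,0],[-1.5,-3.5,35],1],[[0,0,0],[-1.5,-3.5,58],1],[[0,0,0],[-1.5,-3.5,67],1],[[0,0,0],[-1.5,-3.5,70],1],[[0,0,0],[-1.5,-3.5,70.5],1],[[0,0,0],[-1.5,-3.5,70.5],0.2],[[0,0,0],[-1.5,-3.5,70.5],0.2],[[0,0,0],[-1.5,-3.5,70.5],0.2],[[0,0,0],[-1.5,-3.5,50],0.2],[[0,0,0],[-1.5,-3.5,0],0.2]]}}

```text
time: 14.6
ee_pos: [0.5943, 0.2237, 0.0771]
eef_rot: [-0.002, 0.04, 0.999, -0.001]
ft_force: [0.7, -0.6, 0.5]
finger_gap: 0.397
```

```bash
python3 t.py 355 285 75 87.5
```

```text
turn [-0.003 -0.004 -0.036] shift [243.4  42.1   3. ] | tcp [594.3 223.7  77.1] t 14.6 gap 34.9 F [ 0.7 -0.6  0.5] j7 0.55
```

{"name": "apply_moves", "arguments": {"moves": [[[0,0,-0.036],[243,42,-5],0],[[0,0,-0.036],[243,42,-5],0],[[0,0,-0.036],[243,42,-5],0],[[0,0,-0.036],[243,42,-5],0],[[0,0,-0.036],[243,42,-5],0],[[0,0,-0.036],[243,42,5],0],[[0,0,-0.036],[243,42,25],0],[[0,0,-0.036],[243,42,25],0]]}}

```text
time: 15.4
ee_pos: [0.3553, 0.2842, 0.0526]
eef_rot: [-0.002, 0.021, 1.0, -0.002]
ft_force: [-0.5, -0.1, 0.1]
finger_gap: 0.495
```

```bash
python3 t.py 355 285 4 87.5;python3 -c "
from h import *
grab('side',(180,90,330,210),5,'s6')"
```

```text
turn [-0.004 -0.005  0.001] shift [ 0.1  1.  48.6] | tcp [355.3 284.2  52.6] t 15.4 gap 43.5 F [-0.5 -0.1  0.1] j7 0.08
```

View pics/s6.png

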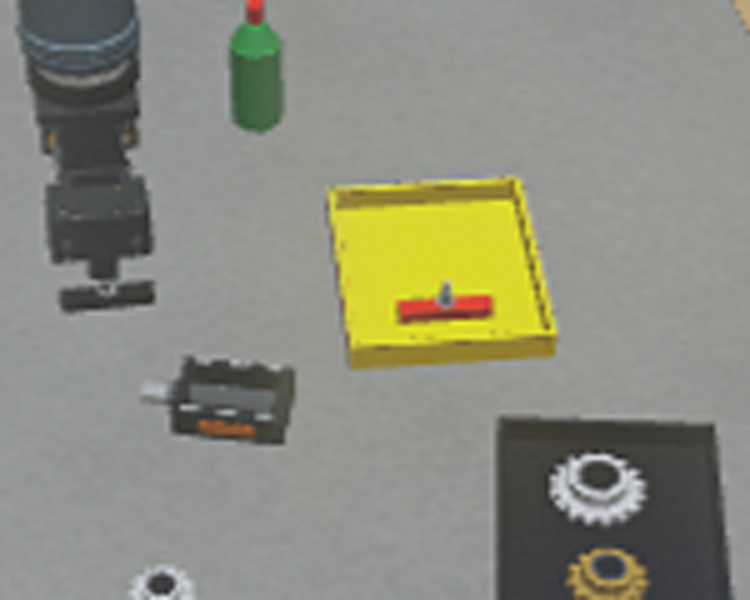

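The red shoe stands stud-up and flat in the yellow tray at (445,308). The gripper is centred over the black shoe at (107,295). I'll grip it.

{"name": "apply_moves", "arguments": {"moves": [[[0,0,0],[0,0.8,25],0],[[0,0,0],[0,0.8,41],0],[[0,0,0],[0,0.8,48],0],[[0,0,0],[0,0.8,48.5],0],[[0,0,0],[0,0.8,48.5],1],[[0,0,0],[0,0.8,48.5],1],[[0,0,0],[0,0.8,48.5],1],[[0,0,0],[0,0.8,48.5],1],[[0,0,0],[0,0.8,48.5],1]]}}

```text
time: 16.35
ee_pos: [0.3558, 0.2854, 0.0052]
eef_rot: [-0.002, 0.022, 1.0, -0.002]
ft_force: [-0.3, 0.1, 6.0]
finger_gap: 0.167
```

{"name": "apply_moves", "arguments": {"moves": [[[0,0,0],[0,0,0],1],[[0,0,0],[0,0,-15],1],[[0,0,0],[0,0,-40],1],[[0,0,0],[0,0,-75],1],[[0,0,0],[0,0,-75],1]]}}

```text
time: 16.85
ee_pos: [0.3575, 0.2872, 0.083]
eef_rot: [0.0, 0.022, 1.0, 0.0]
ft_force: [1.1, 0.9, -0.6]
finger_gap: 0.166
```

```bash
python3 t.py 604 305 80 85
```

```text
turn [0.    0.    0.044] shift [-245.5   28.5    3.1] | tcp [357.5 287.2  83. ] t 16.85 gap 14.6 F [ 1.1  0.9 -0.6] j7 0.13
```

{"name": "apply_moves", "arguments": {"moves": [[[0,0,0.04],[-245.5,28.5,0],1],[[0,0,0.04],[-245.5,28.5,0],1],[[0,0,0.04],[-245.5,28.5,0],1],[[0,0,0.04],[-245.5,28.5,0],1],[[0,0,0.04],[-245.5,28.5,0],1],[[0,0,0.04],[-245.5,28.5,0],1],[[0,0,0.04],[-245.5,28.5,0],1],[[0,0,0.04],[-245.5,28.5,0],1]]}}

```text
time: 17.65
ee_pos: [0.602, 0.3052, 0.0822]
eef_rot: [-0.001, 0.041, 0.999, -0.0]
ft_force: [-0.4, 0.5, -0.4]
finger_gap: 0.163
```

```bash
python3 t.py 604 305 9.2 85
```

```text
turn [-0.001 -0.002  0.005] shift [-2.2  0.  73. ] | tcp [602.  305.2  82.2] t 17.65 gap 14.4 F [-0.4  0.5 -0.4] j7 0.48
```

{"name": "apply_moves", "arguments": {"moves": [[[0,0,0],[-2,0,35],1],[[0,0,0],[-2,0,58],1],[[0,0,0],[-2,0,69],1],[[0,0,0],[-2,0,72],1],[[0,0,0],[-2,0,73],1],[[0,0,0],[-2,0,73],0.2],[[0,0,0],[-2,0,73],0.2],[[0,0,0],[-2,0,73],0.2],[[0,0,0],[-2,0,50],0.2],[[0,0,0],[-2,0,0],0.2]]}}

```text
time: 18.65
ee_pos: [0.6018, 0.3032, 0.0794]
eef_rot: [-0.004, 0.041, 0.999, -0.002]
ft_force: [0.2, 0.8, 0.2]
finger_gap: 0.396
```

```bash
python3 t.py 428.5 154.5 75 71.5
```

```text
turn [-0.006 -0.007  0.241] shift [ 160.5 -162.3    6.4] | tcp [601.8 303.2  79.4] t 18.65 gap 34.9 F [0.2 0.8 0.2] j7 0.49
```

{"name": "apply_moves", "arguments": {"moves": [[[0,0,0.1],[60,-60,-15],0],[[0,0,0.24],[160,-162,-10],-1],[[0,0,0.24],[160,-162,-5],-1],[[0,0,0.24],[160,-162,-5],-1],[[0,0,0.24],[160,-162,-5],-1],[[0,0,0.24],[160,-162,5],-1],[[0,0,0.24],[160,-162,25],-1],[[0,0,0.24],[160,-162,25],-1]]}}

```text
time: 19.45
ee_pos: [0.4287, 0.1547, 0.0554]
eef_rot: [-0.004, 0.16, 0.987, -0.003]
ft_force: [0.2, 0.2, 0.0]
finger_gap: 0.998
```

```bash
python3 t.py 428.5 154.5 5 71.5;python3 -c "
from h import *
grab('side',(180,90,330,210),5,'s7')"
```

```text
turn [-0.007 -0.007  0.001] shift [-0.2  0.1 50.4] | tcp [428.7 154.7  55.4] t 19.45 gap 87.8 F [0.2 0.2 0. ] j7 0.18
```

View pics/s7.png

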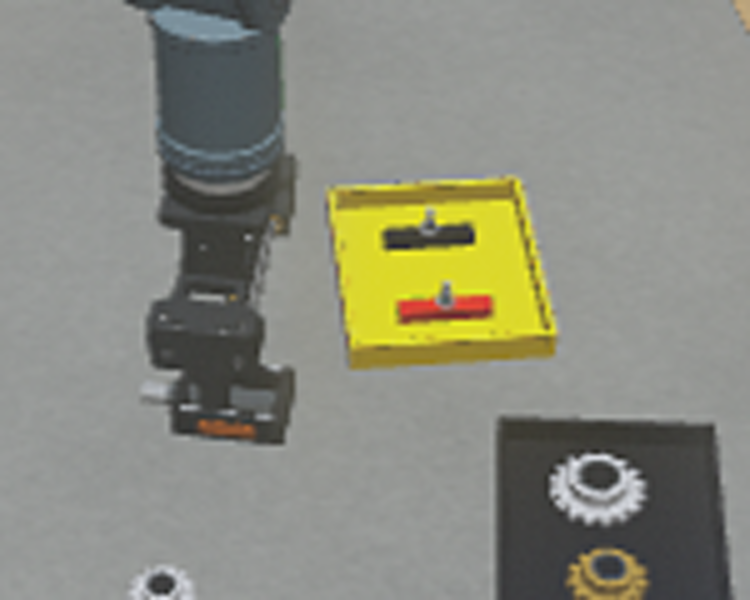

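Both shoes lie flat and stud-up in the yellow tray at (430,237) and (445,308). The gripper is over the pedal at (230,405). I'll grip it.

{"name": "apply_moves", "arguments": {"moves": [[[-0.007,-0.007,0],[0,0,25],-1],[[-0.007,-0.007,0],[0,0,42],-1],[[-0.007,-0.007,0],[0,0,49],-1],[[-0.007,-0.007,0],[0,0,50],-1],[[-0.007,-0.007,0],[0,0,50],1],[[-0.007,-0.007,0],[0,0,50],1],[[-0.007,-0.007,0],[0,0,50],1],[[-0.007,-0.007,0],[0,0,50],1],[[-0.007,-0.007,0],[0,0,50],1]], "force": 40}}

```text
time: 20.4
ee_pos: [0.429, 0.1551, 0.0065]
eef_rot: [0.001, 0.16, 0.987, 0.0]
ft_force: [-0.5, 0.2, 3.9]
finger_gap: 0.63
```

{"name": "apply_moves", "arguments": {"moves": [[[0,0,0],[0,0,0],1],[[0,0,0],[0,0,-15],1],[[0,0,0],[0,0,-40],1],[[0,0,0],[0,0,-75],1],[[0,0,0],[0,0,-75],1]]}}

```text
time: 20.9
ee_pos: [0.4307, 0.1559, 0.0843]
eef_rot: [0.003, 0.16, 0.987, 0.001]
ft_force: [0.2, 0.5, -2.5]
finger_gap: 0.63
```

```bash
python3 t.py 624 -265 80 77; python3 t.py 520 -50 80 77
```

```text
turn [ 0.003  0.005 -0.094] shift [-316.3 -338.3    4.6] | tcp [430.7 155.9  84.3] t 20.9 gap 55.4 F [ 0.2  0.5 -2.5] j7 0.22
turn [ 0.003  0.005 -0.094] shift [-149.8 -167.2    4.4] | tcp [430.7 155.9  84.3] t 20.9 gap 55.4 F [ 0.2  0.5 -2.5] j7 0.22
```

{"name": "apply_moves", "arguments": {"moves": [[[0,0,-0.094],[-316,-338,0],1],[[0,0,-0.094],[-316,-338,0],1],[[0,0,-0.094],[-316,-338,0],1],[[0,0,-0.094],[-316,-338,0],1],[[0,0,-0.094],[-316,-338,0],1],[[0,0,-0.094],[-316,-338,0],1],[[0,0,-0.094],[-316,-338,0],1],[[0,0,-0.094],[-316,-338,0],1],[[0,0,-0.094],[-316,-338,0],1],[[0,0,-0.094],[-316,-338,0],1]]}}

```text
time: 21.9
ee_pos: [0.6236, -0.2725, 0.0826]
eef_rot: [0.003, 0.117, 0.993, -0.001]
ft_force: [-1.0, -0.6, -2.3]
finger_gap: 0.632
```

{"name": "apply_moves", "arguments": {"moves": [[[0,0,0],[0,0,0],1]]}}

```text
time: 22.0
ee_pos: [0.6232, -0.2742, 0.081]
eef_rot: [0.002, 0.119, 0.993, -0.001]
ft_force: [0.2, 0.7, -1.5]
finger_gap: 0.635
```

```bash
python3 t.py 624 -265 10.5 77; python3 -c "
from h import *
grab('side',(200,130,370,290),3.7,'s8')"
```

```text
turn [-0.001  0.004 -0.012] shift [ 1.8  9.2 70.5] | tcp [ 623.2 -274.2   81. ] t 22.0 gap 55.9 F [ 0.2  0.7 -1.5] j7 1.23
```

View pics/s8.png

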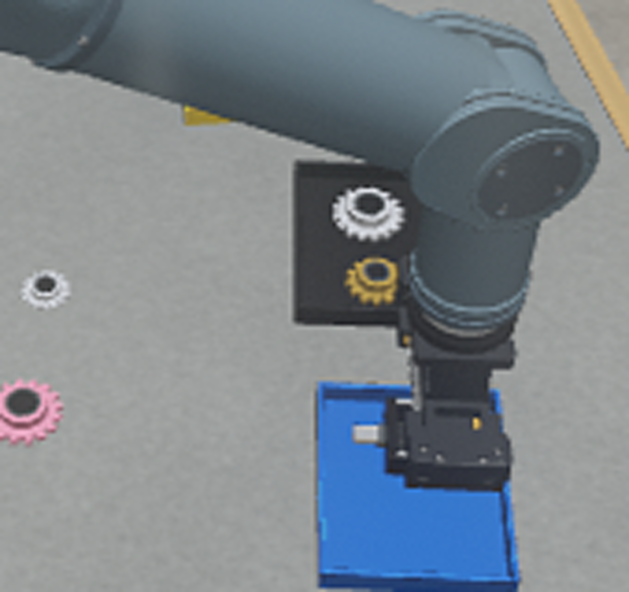

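The pedal is held level over the blue tray with its spindle tip at (365,433). By the numbers it has about 17 mm to spare at each end. Lowering it.

{"name": "apply_moves", "arguments": {"moves": [[[0,0,0],[2,9,10],1],[[0,0,0],[2,9,40],1],[[0,0,0],[2,9,60],1],[[0,0,0],[2,9,68],1],[[0,0,0],[2,9,70],1],[[0,0,0],[2,9,70],1],[[0,0,0],[2,9,70],-0.75],[[0,0,0],[2,9,70],-0.75],[[0,0,0],[2,9,70],-0.75],[[0,0,0],[2,9,50],-0.75]]}}

```text
time: 23.05
ee_pos: [0.6209, -0.2643, 0.029]
eef_rot: [-0.001, 0.119, 0.993, -0.001]
ft_force: [0.0, -0.4, 0.5]
finger_gap: 0.876
```

{"name": "apply_moves", "arguments": {"moves": [[[0,0,0],[0,0,-40],-0.75],[[0,0,0],[0,0,-80],-0.75],[[0,0,0],[-50,50,-160],-0.75],[[0,0,0],[-50,50,-160],-0.75],[[0,0,0],[-50,50,-160],-0.75]]}}

```text
time: 23.55
ee_pos: [0.6872, -0.2227, 0.197]
eef_rot: [0.005, 0.117, 0.993, 0.001]
ft_force: [0.5, 0.5, 1.3]
finger_gap: 0.878
```

```bash
python3 t.py 450 -550 240 -50
```

```text
turn [-0.002  0.011 -0.932] shift [ 154.5 -373.2  -45.7] | tcp [ 687.2 -222.7  197. ] t 23.55 gap 77.3 F [0.5 0.5 1.3] j7 1.22
```

{"name": "apply_moves", "arguments": {"moves": [[[0,0,0],[155,-373,-50],-0.75],[[0,0,0],[155,-373,-50],-0.75],[[0,0,0],[155,-373,-50],-0.75],[[0,0,0],[155,-373,-50],-0.75],[[0,0,0],[155,-373,-50],-0.75],[[0,0,0],[155,-373,-50],-0.75],[[0,0,0],[155,-373,-50],-0.75],[[0,0,0],[155,-373,-50],-0.75],[[0,0,0],[155,-373,-50],-0.75],[[0,0,0],[155,-373,-50],-0.75]]}}

```text
time: 24.55
ee_pos: [0.4478, -0.5512, 0.2448]
eef_rot: [0.005, 0.118, 0.993, 0.001]
ft_force: [0.2, 1.2, -0.0]
finger_gap: 0.876
```

```bash
python3 -c "
from h import *
grab('side',(170,80,370,360),2.1,'a');grab('top',(60,110,430,260),2.1,'b')
a=cv2.imread('pics/a.png');b=cv2.imread('pics/b.png')
b=cv2.resize(b,(800-a.shape[1],int(b.shape[0]*(800-a.shape[1])/b.shape[1])))
c=np.zeros((max(a.shape[0],b.shape[0]),800,3),np.uint8);c[:a.shape[0],:a.shape[1]]=a;c[:b.shape[0],a.shape[1]:]=b
cv2.imwrite('pics/f.png',c)"
```

```text
(no output)
```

View pics/f.png

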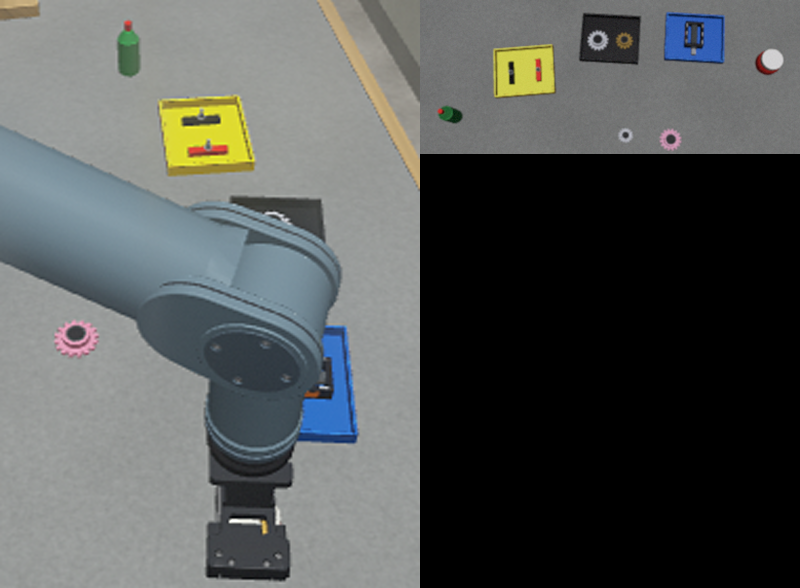

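In the top view (right), silver (598,40) and brass (625,40) are in black, the shoes (511,72) and (538,70) in yellow, and the pedal (693,37) in blue. Bottle, tub and look-alikes are where they were. A depth check for flatness, then I hand in.

```bash
python3 - <<'E'
from h import *
p,d=camera("top");i=camera_info("top");T=np.array(i["world_from_camera"])
vv,uu=np.mgrid[:384,:512];W=np.stack([(uu-i["cx"])/i["fx"]*d,-(vv-i["cy"])/i["fy"]*d,-d],-1)@T[:3,:3].T+T[:3,3]
def med(x,y,r=.006):
    m=(np.hypot(W[...,0]-x,W[...,1]-y)<r)&(d>0);return round(float(np.median(W[m][:,2]))*1000,1)
print("silver top(20)",med(.663,.03),"brass(20)",med(.645,-.048))
for n,x,y in(("red(16)",.597,.225),("black(16)",.603,.305)):
    print(n,[med(x+k,y-k*.09) for k in(-.027,.027)])
print("pedal(28)",[med(.622+k,-.264-k*.22) for k in(-.034,.034)],"sides",[med(.622+k*.22,-.264+k) for k in(-.025,.025)])
print(env.get_state()["time"]);env.close_job()
E
```

```text
silver top(20) 20.8 brass(20) 19.4
red(16) [14.7, 15.6]
black(16) [16.5, 14.7]
pedal(28) [27.0, 27.2] sides [27.2, 25.5]
24.7
the job is handed in; nothing more can be done
```

All five parts are in their trays and the job was handed in at about 24.7 s of the 106 s allowed. The silver and brass sprockets are in the black tray, the red and black brake shoes in the yellow tray, and the pedal in the blue tray.

**Final picture:** it shows each part inside its tray, clear of the rims and of each other. The shoes stand stud up. The sprockets were seen boss up in an earlier picture, and they were not moved after that. The bottle, the tub, the pink sprocket and the small silver sprocket stand where they were.

**Depth check:** the heights fit parts lying flat on the tray floors. All readings are within about 3 mm of expected:

| Part | Measured top (mm) | Expected (mm) |
|---|---|---|
| Silver sprocket | 20.8 | 20 |
| Brass sprocket | 19.4 | 20 |
| Red shoe, two ends | 14.7 and 15.6 | 16 |
| Black shoe, two ends | 16.5 and 14.7 | 16 |
| Pedal, four spots | 25.5 to 27.2 | 28 |

No check failed or disagreed. The highest wrist force reported at the end of any move was about 7 N. In the last side view the arm hid part of the black and blue trays, so for the sprockets and pedal I relied on the top view and the depth.

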